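Release a tote from the sloping feeder bay and nest it

ROBOT

A 6-joint arm with a two-finger parallel gripper is mounted at the origin on a cart in front of the work surface, level with it; the furniture and walls round the work are solid. World frame = base frame: x ahead of the robot, y to its left, z up, the work surface at z = 0. Lengths are in mm, angles in rad, forces in N, time in s.
With the tool pointing down it reaches from about 300 to 775 mm from the base axis. Payload 14.6 kg.
Tool frame: the origin (TCP) lies at the very end of the fingers, on their centre line; the grasp point (between the pads) lies 19 mm behind it; z points along the fingers, y is the line along which they close (so a half turn about z gives the same grasp; the last joint's range is limited). The gripper opens to 94 mm and grips with 3 to 60 N. Pads are 16 mm wide; open, the fingers measure 119 mm over their backs; the gripper's body (75 mm by 177 mm) begins 78 mm behind the grasp point.
Start: joints at [1.26, 0.3, 1.521, -0, 1.321, -0.067], TCP at [132.763, 533.726, 205.446] pointing down, gripper open.
Joint ranges: [-3.03, 3.03], [-0.79, 2.21], [0.23, 2.52], [-1.04, 4.18], [0, 3.07], [-2.55, 2.55]. Speed limits (rad/s): [2.22, 2.22, 2.57, 3.14, 3.14, 3.14].

INTERFACE

Orientations are given as [roll, pitch, yaw] about the fixed x, y, z axes, in that order (R = Rz(yaw) Ry(pitch) Rx(roll)).
In Python, from cell import manip gives the robot as it stands.
- The arm moves only by the tool servo_tool, never from a script. Its argument "motion" is a list that holds one entry, the list of rows, each a list of 7 numbers: the shift along the world's x, y, z as a fraction of full scale, then the turn, a rotation vector about the world's x, y, z as a fraction of full scale, then the closure, from 0 (fully open) to 1 (shut). In form: [[[x, y, z, rx, ry, rz, gripper], ...]]. A call has 1 to 10 rows; each row is the pose to reach, as a shift and turn from the pose commanded when the call began, turning the shorter way round; what a row does not reach only later rows make up. Full scale, the value 1, is 0.5 m for a shift and pi rad for a turn. A row lasts 1/10 s, in which the tool goes at most 50 mm and 8.59 degrees, less where a joint would pass 70% of its speed; a pose out of reach is approached as far as the arm can. A call with a number of a shift or a turn outside -1 to 1 is refused whole. A call with a gripper value outside its range is refused whole. The fingers move at their own pace and stop on an object; "newtons" is the grip in N (left out, the last holds). Time passes only in rows, so rows that repeat a pose let the fingers close. It gives the time, the measured TCP pose, the force, the opening and the grip force at its end, in the units of the state.
- manip.read_state(): the state, without advancing time (a new reading comes with each control period).
- manip.camera(name): name is "scene" or "top" or "wrist"; returns a dict with "frame" (400x640x3 uint8, red, green, blue), "range_z" (400x640 float32, mm along the optical axis (not along the pixel's ray), 0 where there is no reading), "vfov" (degrees; the focal length in pixels is half the picture's height over the tangent of half this angle, whatever the lens; pixels are square), "cx", "cy" (the principal point, pixels), "cam_to_world" (4x4, takes a point from camera to world coordinates). Camera axes: x right, y down, z forward; pixel columns grow to the right and rows downward; lengths in mm; the calibration is good to about 2 mm. A picture is of the moment at which its call begins.
- manip.sign_off(): hands the job in; it is judged then, once.
The state is a dict: "clock": time; "joints": joint angles; "qd": joint speeds; "effort": joint torques, N m; "eef_pos": TCP position; "eef_rot": TCP orientation; "wrist_force": force on the tool from outside, world axes, zero at the start; "moment": the same for the moment, N m; "finger_gap": finger opening in mm; "finger_force": force on a finger pad.
Only numpy, scipy, OpenCV 4.12 (cv2) and the standard library are available. Lean on these libraries where they do the work, as an engineer would, in place of code of your own. Each camera call takes 0.05 s, during which the arm holds its last target. There are 200 camera calls.

TASK

The small grey tote in the sloping bay of the feeder is locked in by a spring button on each of its long sides. Pinch the two buttons together, draw the tote straight out of the bay, and lower it gently into the matching empty tote on the bench, turned the way round in which it nests: fully down, with its shoulder resting on the lower tote's rim, not stacked high on the ribs. Let go of it there; leave the bench tote standing about where it is, and do not disturb the dropper bottle and the black can.

Things in the scene. Friction and masses are not known exactly. Their poses are not given: they have to be found in the camera images.
- tote: Loose grey open tote, 0.1 kg, locked in the feeder bay. Origin: centre of underside; x along, y across, z up out of its mouth. Upper band z 30 to 66 mm, 90 x 46 mm outside, walls 2 mm; under its flat shoulder (z 30) a narrower tub 78 x 34 mm. The tub's ends have grooves under the ribs (see tote_rim), 2.5 to 3 mm wider than a rib. Held by the pressed-in buttons at 25 to 40 N it can be carried.
- tote_rim (a point): Centre of the tote's mouth, on its z axis, 66 mm above its underside. Inside the mouth stand stacking ribs, tops at z 62 mm, 12 mm deep from the end wall: one, 8 mm wide, mid -x end; two, 10 mm wide, at y +-11.5 mm of the +x end.
- tote_lip (a point): Small thumb lip outside the one-rib (-x) end of the tote, 7 mm out, 22 mm wide: shows which way round it is. The bench tote has the same lip.
- button_left_face (a point): Centre of the outer face of the black ribbed button on the tote's +y side, 55 mm above its underside. Faces 24 mm long (x), z 47 to 63 mm; 59 mm over both buttons when free, 47 mm when right in. Each button carries a hook (z 32 to 36 mm) that catches under the lip of the bay's side wall; both must be in by about 5 mm at the same time for the tote to come out.
- button_right_face (a point): The same on the tote's -y side.
- button_left (a joint): How far the button on the tote's +y side is pressed in, m: 0 free, 0.006 right in. Spring 2 N rising to 5 N; comes back by itself.
- button_right (a joint): The same for the button on the tote's -y side.
- bench_tote: Matching empty tote, loose, upright on the bench, 0.2 kg; same shape, size and axes, its buttons do not move. Origin: centre of underside. Nested, the other tote has its x axis the same way as this one's (one-rib end over one-rib end) and its underside 36 mm above this underside, shoulder on rim; play about 2.5 mm each way. Half a turn wrong, it stands on the ribs, 62 mm up.
- bench_tote_rim (a point): Centre of the bench tote's mouth, 66 mm above its underside.
- feeder: Fixed white feeder, 174 x 120 mm on the bench, 276 mm high. Origin: on the bench under the middle of the bay floor; -x is its front, where the bay opens (it faces the robot's left), y across. Room: over the back of the bench hangs a wall shelf, underside 0.59 m above the bench, front edge 0.50 to 0.65 m ahead of the robot; keep the wrist clear of it.
- feeder_head (a point): Middle of the lower front edge of the feeder's head (box with the dark screen, 120 mm wide), which overhangs the bay: 206 mm above the bench, 21 mm in front of the feeder's origin. A gripper that points straight down on the tote hits it; along the bay's own axis it is clear.
- bay (a point): Centre of the bay floor, 62 mm above the bench. z points square out of the bay, up and to the feeder's front, 30 degrees from vertical; x up the slope, y across. The tote stands on this floor, axes along these, against the lower end stop (2 mm play). Side walls reach z 42 mm and y +-36 mm: keep open fingers above them. End stops reach z 20 mm. Draw the tote out along +z.
- dropper_bottle: Bystander: brown dropper bottle, 38 mm across, 91 mm high, loose. Origin: centre of underside.
- lens_can: Bystander: black can, 35 mm across, 50 mm high, loose. Origin: centre of underside.
Things that resemble listed ones, but are neither listed nor needed, are in the scene too. Leave any yellow look-alike of the bench_tote alone.

How it is judged:
By the outcome, as a careful person would: the job done as asked, in the order asked, and still so for the second after the job is handed in, with the robot touching nothing.
It also fails if it takes over 45 s, if anything falls off the work surface, if the arm or the gripper's body presses on something with over 40 N, if the wrist force passes 120 N, or if a joint passes its speed limit or range.

## Working session

There is one attempt and no reset: what is moved stays moved. The work goes in short steps, Python scripts to look and compute and a tool call to move; the robot and the scene stay as the last step left them, time stands still between calls to the robot, and variables do not carry over. Pictures are saved under pics/ and viewed, at most 13 in all, crops included, and the job is handed in when it is done.

Besides the shell and the picture viewer there is one more tool, called after "Request:" in YAML: its name, and indented under it one key for each argument. servo_tool: Moves the arm, as the interface text tells. Its arguments: {"type":"object","properties":{"motion":{"type":"array"},"newtons":{"type":"number"}},"required":["motion"]}

```bash
mkdir -p pics; ls; cat > h.py <<'E'
import numpy as np, cv2
from cell import manip
def cam(n):
    c=manip.camera(n); c['f']=200/np.tan(np.radians(c['vfov'])/2); return c
def cloud(c):
    v,u=np.mgrid[:400,:640]; z=c['range_z']
    p=np.stack([(u-c['cx'])/c['f']*z,(v-c['cy'])/c['f']*z,z,np.ones_like(z)],-1)
    w=p@np.array(c['cam_to_world']).T
    w=w[...,:3]; w[z<=0]=np.nan; return w
def save(c,n): cv2.imwrite('pics/'+n,c['frame'][...,::-1])
E
python3 - <<'E'
from h import *
import pickle
for n in ['scene','top','wrist']:
    c=cam(n); save(c,n+'0.png'); pickle.dump(c,open(n+'0.pkl','wb')); print(n,c['f'],np.round(c['cam_to_world'],3).tolist())
print(manip.read_state())
E
```

```text
pics
scene 412.14243618328777 [[-0.999, 0.033, -0.015, 489.478], [0.032, 0.623, -0.782, 925.884], [-0.016, -0.781, -0.624, 741.388], [0.0, 0.0, 0.0, 1.0]]
top 378.9757573354794 [[-0.168, -0.962, 0.217, 271.827], [-0.986, 0.162, -0.043, 193.839], [0.006, -0.221, -0.975, 1121.345], [0.0, 0.0, 0.0, 1.0]]
wrist 308.15296029699084 [[0.242, 0.934, 0.263, 56.539], [0.97, -0.233, -0.066, 552.288], [-0.001, 0.271, -0.963, 383.884], [0.0, 0.0, 0.0, 1.0]]
{'clock': 0.15, 'joints': array([ 1.26039376e+00,  3.00311345e-01,  1.52147415e+00,  2.07882834e-05,
        1.32070075e+00, -6.65994763e-02]), 'qd': array([ 0.0002    , -0.00260616, -0.00031694, -0.00246309, -0.00106943,
        0.00014226]), 'effort': array([-2.50943136e-03, -5.31964052e+01, -3.52814698e+01,  7.06602889e-02,
        2.37284414e-02, -6.70069312e-05]), 'eef_pos': array([132.69855035, 533.52988915, 205.01920012]), 'eef_rot': array([-3.14070239e+00, -7.95604993e-05,  2.89778438e+00]), 'wrist_force': array([ 0.27111995, -0.28504666,  0.85925057]), 'moment': array([-0.02212967, -0.00692735, -0.00492926]), 'finger_force': 0.0, 'finger_gap': 94.38775192690738}
```

View pics/scene0.png

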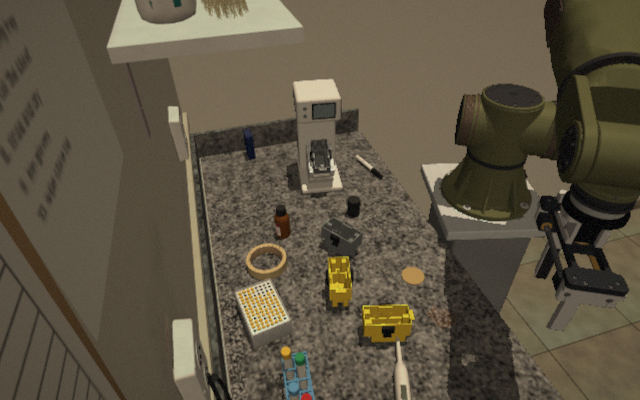

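View pics/top0.png

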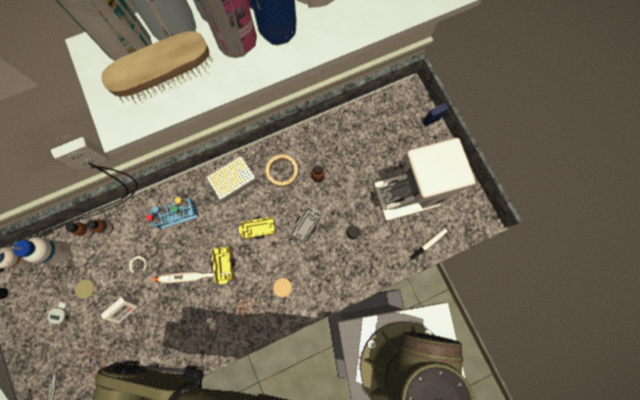

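The scene view shows the feeder at about (320,135), the tote in its bay at (320,155) and the grey bench tote at (342,237), with yellow look-alikes at (340,280) and (388,322). In the top view the bench tote is at (305,224), the bay at (398,185), the bottle at (317,173) and the can at (352,232).

```bash
python3 - <<'E'
from h import *
import pickle
T=pickle.load(open('top0.pkl','rb')); S=pickle.load(open('scene0.pkl','rb'))
for n,c,box in [('t',T,(280,130,480,255)),('s',S,(270,75,390,262))]:
    w=cloud(c); u0,v0,u1,v1=box
    P=w[v0:v1,u0:u1]
    z=P[...,2]
    for nm,m in [('head top',(z>266)&(z<286)),('benchrim',(z>60)&(z<72)),('can top',(z>44)&(z<56)),('bottletop',(z>80)&(z<100))]:
        m=m.astype(np.uint8); k,l,st,ce=cv2.connectedComponentsWithStats(m)
        for i in range(1,k):
            if st[i,4]>25:
                q=P[l==i]; r=cv2.minAreaRect(q[:,:2].astype(np.float32))
                print(n,nm,st[i,4],np.round(ce[i]+[u0,v0]),np.round(np.median(q,0)),np.round(r[0]),np.round(r[1]),round(r[2],1))
a=cv2.resize(T['frame'][190:250,280:370],None,fx=5,fy=5,interpolation=3)
b=cv2.resize(T['frame'][140:225,365:480],None,fx=4,fy=4,interpolation=3)
c=cv2.resize(S['frame'][75:265,270:390],None,fx=3,fy=3,interpolation=3)
H=np.zeros((640,460+360,3),np.uint8); H[:300,:450]=a; H[300:640,:460]=b; H[:570,460:]=c
H=cv2.resize(H,(768,600)); cv2.imwrite('pics/crop1.png',H[...,::-1])
E
```

```text
t head top 2776 [440. 168.] [ 475. -127.  276.] [ 478. -129.] [120. 134.] 5.7
t benchrim 84 [470. 147.] [ 572. -309.   66.] [ 575. -308.] [117.   6.] 15.8
t benchrim 51 [317. 174.] [565. 150.  66.] [570. 148.] [35. 29.] 79.5
t benchrim 73 [403. 191.] [477. -86.  65.] [476. -84.] [25. 26.] 5.4
t benchrim 26 [389. 199.] [460. -39.  68.] [463. -42.] [12. 32.] 35.2
t benchrim 197 [305. 224.] [432. 202.  65.] [431. 203.] [59. 97.] 48.6
t can top 95 [468. 150.] [ 573. -310.   50.] [ 571. -309.] [141.   6.] 15.3
t can top 43 [394. 194.] [475. -62.  52.] [473. -58.] [24. 26.] 9.2
t can top 116 [353. 232.] [385.  74.  50.] [385.  74.] [31. 32.] 78.9
t bottletop 188 [473. 141.] [ 584. -312.   88.] [ 580. -313.] [90. 17.] 15.3
t bottletop 63 [317. 170.] [572. 147.  91.] [573. 147.] [22. 21.] 46.5
t bottletop 196 [390. 197.] [463. -38.  91.] [462. -50.] [58. 86.] 4.3
s head top 986 [316.  91.] [ 478. -113.  274.] [ 478. -128.] [119. 136.] 5.8
s benchrim 146 [365. 113.] [ 303. -392.   66.] [ 302. -389.] [188.  19.] 22.3
s benchrim 86 [283. 127.] [ 586. -306.   66.] [ 589. -306.] [90. 11.] 16.5
s 
[... 658 characters left out ...]
. 200.] [387.  77.  48.] [386.  74.] [35. 32.] 85.3
s can top 51 [282. 224.] [574. 162.  50.] [573. 159.] [36. 17.] 6.5
s can top 84 [343. 227.] [424. 184.  50.] [422. 183.] [14. 69.] 56.7
s can top 28 [329. 228.] [458. 183.  51.] [460. 183.] [ 7. 20.] 82.7
s can top 138 [342. 240.] [427. 232.  50.] [433. 225.] [41. 99.] 74.2
s bottletop 264 [364. 106.] [ 313. -391.   89.] [ 302. -389.] [180.  24.] 16.4
s bottletop 186 [282. 119.] [ 590. -313.   88.] [ 589. -312.] [89. 23.] 14.2
s bottletop 101 [306. 155.] [508. -80.  90.] [512. -88.] [ 19. 122.] 13.9
s bottletop 180 [324. 161.] [458. -52.  91.] [461. -55.] [98. 57.] 88.5
s bottletop 79 [281. 209.] [574. 151.  89.] [575. 147.] [23. 24.] 31.0
```

View pics/crop1.png

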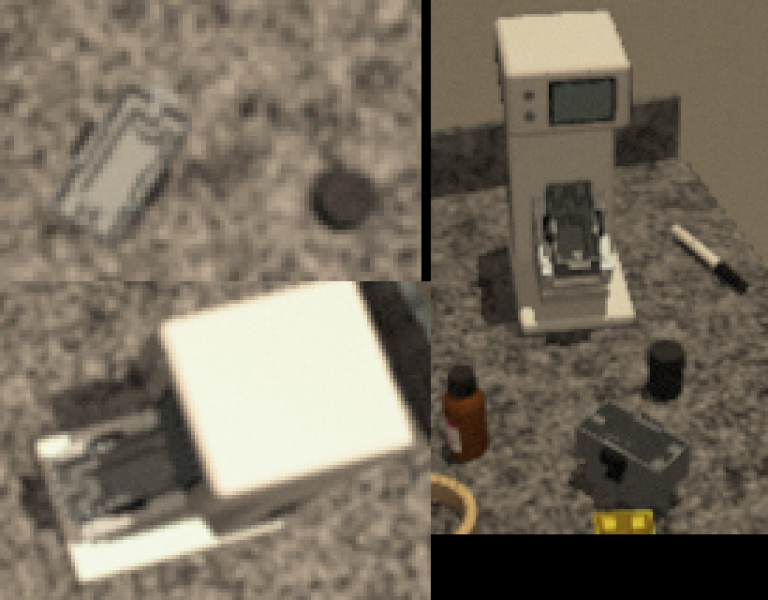

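The crops show the bench tote's mouth (ribs blurred, at 120,165), the can at (343,198), and the bay tote facing front with its lower end near (575,255). I still need the bench tote's lip end and a refined bay frame.

```bash
python3 - <<'E'
from h import *
import pickle
T=pickle.load(open('top0.pkl','rb')); S=pickle.load(open('scene0.pkl','rb'))
W=[cloud(T).reshape(-1,3),cloud(S).reshape(-1,3)]
a=np.radians(-84.3); fx=np.array([np.cos(a),np.sin(a),0]); Z=np.array([0,0,1.])
y=np.cross(Z,fx); bz=-.5*fx+.866*Z; bx=.866*fx+.5*Z; o=np.array([473.4,-82.2,62])
for w,n in zip(W,'ts'):
    d=w-o; q=np.stack([d@bx,d@y,d@bz],1)
    m=(abs(q[:,1])<45)&(abs(q[:,0])<60)&(q[:,2]>-5)&(q[:,2]<90); q=q[m]
    print(n,len(q),'z hist',np.histogram(q[:,2],np.arange(0,90,6))[0])
    for lo,hi in [(57,72),(43,57),(36,46)]:
        r=q[(q[:,2]>lo)&(q[:,2]<hi)]
        print(lo,hi,len(r),'x',np.round(np.percentile(r[:,0],[0,2,50,98,100])),'y',np.round(np.percentile(r[:,1],[0,2,50,98,100])),'yh',np.histogram(r[:,1],np.arange(-45,46,6))[0])
    r=q[(q[:,2]>60)&(q[:,2]<72)]; print('topz',np.median(r[:,2]))
# feeder head faces / bench tote
for w,n in zip(W,'ts'):
    m=(np.hypot(w[:,0]-431,w[:,1]-204)<65)&(w[:,2]>12)&(w[:,2]<80); q=w[m]
    a=np.radians(-42); ax=np.array([np.cos(a),np.sin(a)]); ay=np.array([-ax[1],ax[0]])
    d=q[:,:2]-[431,204]; X=d@ax; Y=d@ay; z=q[:,2]
    top=z>60
    print(n,'top X',np.round(np.percentile(X[top],[0,1,5,50,95,99,100])),'Y',np.round(np.percentile(Y[top],[0,1,5,50,95,99,100])))
    for s in (-1,1):
        e=top&(s*X>33); print('end',s,[(round(x),round(yy),round(zz)) for x,yy,zz in zip(X[e],Y[e],z[e])][::2])
st=manip.read_state()
E
```

```text
t 848 z hist [106  20  22  24  43  85 148  83  31  60 157  21   0   0]
57 72 219 x [-50. -49.  -2.  41.  42.] y [-31. -30.  -0.  27.  29.] yh [ 0  0 14 45 15 15 14 17 12 12 42 26  7  0  0]
43 57 102 x [-43. -43.  -8.  35.  40.] y [-37. -36.  -6.  34.  35.] yh [ 0 11 12 16  6  3  8  2  6  2 27  1  4  4  0]
36 46 217 x [-43. -43.  -2.  36.  37.] y [-37. -37. -25.  35.  35.] yh [ 0 46 52 27  2  3  5  2  4  2 14  1 36 23  0]
topz 63.28156062904744
s 989 z hist [ 62  41  63  42  83  82 187  65  37  92 126   4   0   0]
57 72 193 x [-51. -49.  -1.  44.  45.] y [-30. -29.  -0.  28.  29.] yh [ 0  0  9 37 16 16 10 18 14 16 19 31  7  0  0]
43 57 111 x [-46. -46.  -2.  45.  46.] y [-36. -33.   0.  30.  35.] yh [ 0  3  6 11 14  8 10  7  7  9 13 14  8  1  0]
36 46 240 x [-46. -45.  -9.  45.  48.] y [-36. -36.  11.  35.  36.] yh [ 0 32 37 10  7  7 10 10  6  7  8 28 55 23  0]
topz 62.65572837241349
t top X [-49. -48. -47.  -2.  45.  48.  48.] Y [-30. -30. -27.  -0.  25.  28.  29.]
end -1 [(-36, 21, 68), (-38, 21, 61), (-42, 21, 63), (-36, 11, 65), (-46, 21, 68), (-40, 13, 62), (-37, 8, 63), (-47, 18
[... 869 characters left out ...]
8, 60), (-47, -7, 65), (-42, -6, 60), (-47, -6, 63), (-46, -4, 61), (-37, 8, 61), (-47, 5, 65), (-49, -1, 62), (-36, 14, 62), (-43, 7, 61), (-47, 5, 62), (-36, 21, 64), (-38, 16, 61), (-41, 13, 61), (-47, 13, 65), (-37, 23, 63), (-42, 22, 65), (-43, 15, 60), (-49, 15, 64), (-45, 21, 63), (-47, 16, 61), (-45, 22, 61)]
end 1 [(41, -22, 66), (40, -21, 64), (35, -23, 65), (46, -9, 66), (41, -19, 61), (48, -4, 65), (44, -7, 65), (41, -10, 64), (48, 0, 64), (44, -3, 64), (40, -6, 65), (45, 4, 65), (41, 1, 66), (41, -7, 60), (46, 7, 63), (42, 3, 63), (40, -1, 61), (42, 11, 65), (41, 5, 62), (37, 2, 62), (34, -2, 60), (41, 12, 63), (33, 2, 61), (40, 17, 64), (39, 22, 65), (37, 21, 63), (34, 21, 61)]
```

The bench tote's lip (narrow protrusion, one-rib end) is at its +x,−y end, so its x axis points to about 138°. It has to be turned a long way, and joint 6 may limit that. I'll move over it first, both for a close look and to learn the arm geometry.

Request:
servo_tool:
  motion:
    - [[0.594, -0.656, 0.05, 0, 0, -0.256, 0], [0.594, -0.656, 0.05, 0, 0, -0.256, 0], [0.594, -0.656, 0.05, 0, 0, -0.256, 0], [0.594, -0.656, 0.05, 0, 0, -0.256, 0], [0.594, -0.656, 0.05, 0, 0, -0.256, 0], [0.594, -0.656, 0.05, 0, 0, -0.256, 0], [0.594, -0.656, 0.05, 0, 0, -0.256, 0], [0.594, -0.656, 0.05, 0, 0, -0.256, 0], [0.594, -0.656, 0.05, 0, 0, -0.256, 0], [0.594, -0.656, 0.05, 0, 0, -0.256, 0]]

```text
clock: 1.15
eef_pos: [432.1, 202.5, 230.4]
eef_rot: [-3.141, 0.001, 2.089]
wrist_force: [0.3, -0.2, -0.3]
finger_gap: 93.9
finger_force: 0.0
```

```bash
cat >> h.py <<'E'
from scipy.spatial.transform import Rotation as Ro
def RR(s): return Ro.from_euler('xyz',s['eef_rot'])
E
python3 - <<'E'
from h import *
import pickle
s=manip.read_state(); print(s['clock'],s['joints'].round(3),s['eef_pos'].round(1),s['eef_rot'].round(3))
def R(j): return Ro.from_euler('z',j[0])*Ro.from_euler('y',j[1]+j[2])*Ro.from_euler('z',j[3])*Ro.from_euler('y',j[4])*Ro.from_euler('z',j[5]+np.pi/2)
print((R(s['joints']).inv()*RR(s)).as_rotvec())
bx=np.array([.0862,-.8617,.5]);by=np.array([.995,.0993,0]);bz=np.cross(bx,by)
for p in (0,):
  A=Ro.from_matrix(np.stack([-bx,by,-bz],1))
  for j1 in (0,10,15):
   for sd in (100,115,130,145,160,175):
    e=(Ro.from_euler('y',-sd,degrees=True)*Ro.from_euler('z',-j1,degrees=True)*A*Ro.from_euler('z',-90,degrees=True)).as_euler('ZYZ',degrees=True)
    print(j1,sd,e.round(0))
c=cam('wrist'); save(c,'w1.png'); pickle.dump(c,open('w1.pkl','wb'))
E
```

```text
1.15 [ 3.620e-01  1.170e-01  1.684e+00 -1.000e-03  1.342e+00 -1.560e-01] [432.1 202.5 230.4] [-3.141e+00  1.000e-03  2.089e+00]
[ 1.11672824e-16  1.95535862e-16 -4.16899029e-20]
0 100 [-31.  79.   0.]
0 115 [-33.  66.   8.]
0 130 [-38.  54.  19.]
0 145 [-47.  42.  32.]
0 160 [-63.  34.  52.]
0 175 [-87.  30.  80.]
10 100 [-30.  83.   9.]
10 115 [-32.  71.  17.]
10 130 [-36.  58.  26.]
10 145 [-43.  47.  38.]
10 160 [-56.  37.  55.]
10 175 [-77.  31.  80.]
15 100 [-30.  86.  13.]
15 115 [-31.  73.  21.]
15 130 [-35.  60.  30.]
15 145 [-41.  48.  41.]
15 160 [-53.  38.  57.]
15 175 [-72.  31.  80.]
```

View pics/w1.png

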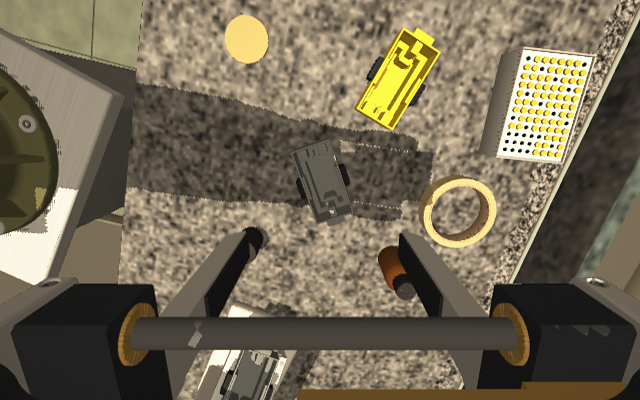

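The wrist view shows the bench tote at (323,180), with its lip and single rib toward the bottom at (332,215); the feeder tote is at (245,375). I'll measure the bench tote precisely, find a free set-down spot (joint 6 can't make the needed half turn in one grasp) and work out the bay approach.

```bash
cat >> h.py <<'E'
def grid(P,res,x0,y0,nx,ny):
    m=np.zeros((nx,ny),np.uint8); i=((P[:,0]-x0)/res).astype(int); j=((P[:,1]-y0)/res).astype(int)
    k=(i>=0)&(i<nx)&(j>=0)&(j<ny); m[i[k],j[k]]=1; return m
def rim_pose(P,cx,cy,lo,hi):  # outline of upper band, lip/buttons opened away; xy rows
    q=P[(np.hypot(P[:,0]-cx,P[:,1]-cy)<65)&(P[:,2]>lo)&(P[:,2]<hi)]
    m=grid(q,1,cx-75,cy-75,150,150); m=cv2.morphologyEx(m,cv2.MORPH_CLOSE,np.ones((5,5)))
    cs,_=cv2.findContours(m,0,1); m2=np.zeros_like(m); cv2.drawContours(m2,[max(cs,key=cv2.contourArea)],-1,1,-1)
    o=cv2.morphologyEx(m2,cv2.MORPH_OPEN,cv2.getStructuringElement(2,(31,31)))
    out=[]
    for k in (m2,o):
        c=max(cv2.findContours(k,0,1)[0],key=cv2.contourArea); r=cv2.minAreaRect(c)
        out.append((r[0][1]+cx-74.5,r[0][0]+cy-74.5,r[1],90-r[2]))
        M=cv2.moments(k,True); out.append((M['m01']/M['m00']+cx-74.5,M['m10']/M['m00']+cy-74.5,np.degrees(.5*np.arctan2(2*M['mu11'],M['mu02']-M['mu20']))))
    return out
E
python3 - <<'E'
from h import *
import pickle
c=pickle.load(open('w1.pkl','rb')); w=cloud(c).reshape(-1,3); w=w[~np.isnan(w[:,0])]
for r in rim_pose(w,430,205,60,75): print('bench',r)
T=pickle.load(open('top0.pkl','rb')); t=cloud(T).reshape(-1,3)
a=np.concatenate([t,w]); a=a[~np.isnan(a[:,0])]
obs=grid(a[abs(a[:,2])>7],5,200,-120,90,90); ben=grid(a[abs(a[:,2])<7],5,200,-120,90,90)
obs=cv2.morphologyEx(obs,cv2.MORPH_OPEN,np.ones((2,2)))
d=cv2.distanceTransform(1-obs,cv2.DIST_L2,5)*5
for i in range(0,90,5): print(200+5*i,[int(x) if b else -1 for x,b in zip(d[i,::6],cv2.dilate(ben,np.ones((3,3)))[i,::6])])
s=manip.read_state()
bx=np.array([.0862,-.8617,.5]);by=np.array([.995,.0993,0]);bz=np.cross(bx,by)
A=Ro.from_matrix(np.stack([-bx,by,-bz],1)); p=np.array([473.4,-82.2,62])+145*bz-.5*by
print('target',p,'shift',(p-s['eef_pos'])/500,'turn',(A*RR(s).inv()).as_rotvec()/np.pi)
E
```

```text
bench (432.4392318725586, 202.65470123291016, (60.206825256347656, 97.22286987304688), 48.012786865234375)
bench (430.9592947322595, 203.9220722681759, np.float64(-41.824557826539184))
bench (431.99999237060547, 202.50001525878906, (57.27565002441406, 95.45940399169922), 45.0)
bench (431.26202769302984, 203.72788077915982, np.float64(-41.92281528530664))
200 [-1, -1, -1, -1, -1, 137, 161, 170, 164, 158, 152, 151, 157, 163, 179]
225 [-1, -1, 67, 78, 98, 122, 146, 145, 144, 133, 127, 126, 132, 141, 159]
250 [46, 40, 42, 59, 83, 112, 121, 120, 124, 108, 102, 101, 107, 121, 139]
275 [24, 15, 21, 47, 77, 102, 96, 95, 101, 86, 77, 76, 83, 101, 124]
300 [0, 0, 15, 45, 75, 79, 71, 70, 76, 66, 52, 51, 63, 85, 109]
325 [5, 15, 32, 53, 80, 59, 46, 45, 56, 48, 28, 26, 46, 72, 91]
350 [30, 38, 52, 60, 64, 42, 21, 20, 38, 32, 10, 10, 35, 53, 70]
375 [43, 40, 37, 35, 42, 30, 5, 0, 26, 28, 5, 0, 17, 35, 45]
400 [20, 15, 15, 10, 26, 30, 5, 0, 25, 20, 5, 0, 0, 17, 20]
425 [-1, -1, -1, 0, 24, 39, 20, 20, 38, 21, 0, 7, 0, 17, 0]
450 [-1, -1, -1, 0, 10, 36, 45, 45, 45, 15, 0, 0, 0, 14, 0]
475 [-1, -1, -1, 0, 5, 35, 65, 70, 46, 17, 0, 7, 0, 0, 5]
500 [-1, -1, -1, 0, 14, 39, 68, 74, 56, 35, 21, 24, 17, 10, 26]
525 [-1, -1, 0, 0, 15, 45, 75, 56, 37, 35, 39, 37, 30, 24, 15]
550 [10, 10, 15, 20, 28, 50, 52, 43, 17, 10, 21, 15, 7, 0, 0]
575 [35, 35, 40, 43, 43, 35, 28, 20, 10, -1, 0, 0, 0, 0, 0]
600 [53, 43, 35, 28, 20, 10, 5, 0, 0, 0, 0, 0, 0, 0, 0]
625 [35, 20, 10, 5, 0, 0, 0, 0, 0, 0, 0, 0, 0, 5, 0]
target [465.70325   -10.11215   187.5629182] shift [ 0.07002411 -0.42857164 -0.08525654] turn [-0.15988657 -0.05125037 -0.13041491]
```

Bench tote: centre (429.8, 205.0), yaw 138.1°. Free spot for regrasp near (500, 65). Next I hover along the bay axis and look.

Request:
servo_tool:
  motion:
    - [[0.07, -0.3, 0.05, -0.16, -0.051, -0.13, 0], [0.07, -0.43, 0.05, -0.16, -0.051, -0.13, 0], [0.07, -0.43, 0.02, -0.16, -0.051, -0.13, 0], [0.07, -0.43, 0, -0.16, -0.051, -0.13, 0], [0.07, -0.428, -0.02, -0.16, -0.0513, -0.1304, 0], [0.07, -0.428, -0.02, -0.16, -0.0513, -0.1304, 0], [0.07, -0.428, -0.02, -0.16, -0.0513, -0.1304, 0], [0.07, -0.428, -0.02, -0.16, -0.0513, -0.1304, 0]]

```text
clock: 2.0
eef_pos: [465.0, -7.0, 221.3]
eef_rot: [-3.141, 0.522, 1.676]
wrist_force: [-0.9, 0.2, 1.2]
finger_gap: 94.4
finger_force: 0.0
```

```bash
python3 - <<'E'
from h import *
import pickle
s=manip.read_state(); print(s['clock'],s['joints'].round(3),s['eef_pos'].round(1))
c=cam('wrist'); save(c,'w2.png'); pickle.dump(c,open('w2.pkl','wb'))
bx=np.array([.0862,-.8617,.5]);by=np.array([.995,.0993,0]);bz=np.cross(bx,by); B=np.stack([bx,by,bz])
print('tool in bay',(B@RR(s).as_matrix()).round(3).tolist(), 'tcp bay',(B@(s['eef_pos']-[473.4,-82.2,62])).round(1))
W=cloud(c); q=(W.reshape(-1,3)-[473.4,-82.2,62])@B.T; q=q[~np.isnan(q[:,0])]
m=(abs(q[:,1])<45)&(abs(q[:,0])<65)&(q[:,2]>-5)&(q[:,2]<90); q=q[m]
print(np.histogram(q[:,2],np.arange(0,90,4))[0])
for r in rim_pose(q,0,0,57,75): print(r)
w=q[(q[:,2]>37)&(q[:,2]<45)]; print('walls',np.percentile(w[:,1],[0,1,50,99,100]),np.median(w[abs(w[:,1])>31][:,2]))
t=q[(q[:,2]>57)]; print('top',np.percentile(t[:,2],[5,50,95,99]))
for k in ((t[:,0]<-35)&(abs(t[:,1])<20)),(t[:,0]>20),(abs(t[:,0])<9)&(t[:,1]<-24),(abs(t[:,0])<9)&(t[:,1]>24): print(k.sum(),np.percentile(t[k],[1,50,99],axis=0).round(1).tolist())
E
```

```text
2.0 [ 0.197  0.137  1.769 -0.538  1.327  0.249] [465.   -7.  221.3]
tool in bay [[-1.0, -0.005, -0.001], [-0.005, 1.0, 0.003], [0.001, 0.003, -1.0]] tcp bay [ 14.1  -0.9 175.8]
[ 347   57   59   45  111   43  133 1071   65 1182  441  104  100  133
  492 1154   96    0    0    0    0    0]
(-2.0, 1.5, (97.0, 60.0), 0.0)
(-0.5902822667528511, 1.1250808015513911, np.float64(0.14052538485025878))
(-1.1824417114257812, 1.0484619140625, (94.51551055908203, 58.2153434753418), 11.689369201660156)
(-0.2740350877192981, 1.2024561403508756, np.float64(-0.09763138869333854))
walls [-34.86162425 -34.56651063  -1.65858815  36.98177039  37.28147303] 39.47778452006815
top [58.48968819 61.49706195 64.04410078 64.60300712]
339 [[-50.7, -19.9, 57.8], [-44.3, 0.8, 62.7], [-35.7, 18.2, 64.6]]
507 [[21.2, -21.6, 57.2], [39.6, 0.4, 60.2], [45.8, 24.0, 64.7]]
90 [[-8.9, -28.4, 58.6], [-0.1, -26.2, 60.2], [9.0, -24.1, 61.4]]
122 [[-8.3, 24.4, 58.8], [-0.3, 27.4, 60.3], [8.8, 30.7, 62.0]]
```

View pics/w2.png

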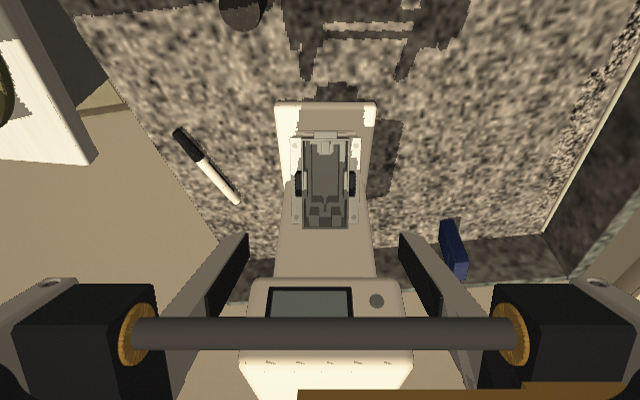

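The tote is in the bay at (325,185) with its buttons at (298,183) and (352,183). The fingers straddle it squarely and the lip is at the lower front end (top of image). Descending along the bay axis.

Request:
servo_tool:
  motion:
    - [[0.0074, -0.0402, -0.1252, 0, 0, 0, 0], [0.0074, -0.0402, -0.1252, 0, 0, 0, 0], [0.0074, -0.0402, -0.1252, 0, 0, 0, 0], [0.0095, -0.061, -0.162, 0, 0, 0, 0], [0.012, -0.084, -0.2, 0, 0, 0, 0], [0.0135, -0.0985, -0.226, 0, 0, 0, 0], [0.014, -0.1055, -0.2385, 0, 0, 0, 0], [0.014, -0.1055, -0.2385, 0, 0, 0, 0], [0.014, -0.1055, -0.2385, 0, 0, 0, 0]]

```text
clock: 2.95
eef_pos: [472.4, -60.6, 102.4]
eef_rot: [3.141, 0.524, 1.674]
wrist_force: [-0.4, -0.5, 0.9]
finger_gap: 93.8
finger_force: 0.0
```

```bash
python3 - <<'E'
from h import *
c=cam('wrist'); save(c,'w3.png'); s=manip.read_state()
bx=np.array([.0862,-.8617,.5]);by=np.array([.995,.0993,0]);bz=np.cross(bx,by); B=np.stack([bx,by,bz])
print(s['joints'].round(3),s['wrist_force'].round(2),'tcp bay',(B@(s['eef_pos']-[473.4,-82.2,62])).round(1))
q=(cloud(c).reshape(-1,3)-[473.4,-82.2,62])@B.T; q=q[~np.isnan(q[:,0])]
q=q[(abs(q[:,1])<32)&(abs(q[:,0])<65)&(q[:,2]>-5)&(q[:,2]<75)]
for r in rim_pose(q,0,0,57,75): print(r)
print('topz',np.percentile(q[:,2],[95,99]))
E
```

```text
[ 0.082  0.288  1.897 -0.62   1.038  0.322] [ 0.41 -0.1   0.48] tcp bay [ 1.4  1.1 45.7]
(-3.0, 1.5, (95.0, 60.0), 0.0)
(-1.4293834717971095, 1.1340183646698705, np.float64(0.19062805053884238))
(-1.5131683349609375, 0.4135894775390625, (91.80077362060547, 59.047245025634766), 13.134017944335938)
(-0.9030490709861851, 1.1360171510242907, np.float64(0.037139169406332107))
topz [63.27620794 64.02763867]
```

View pics/w3.png

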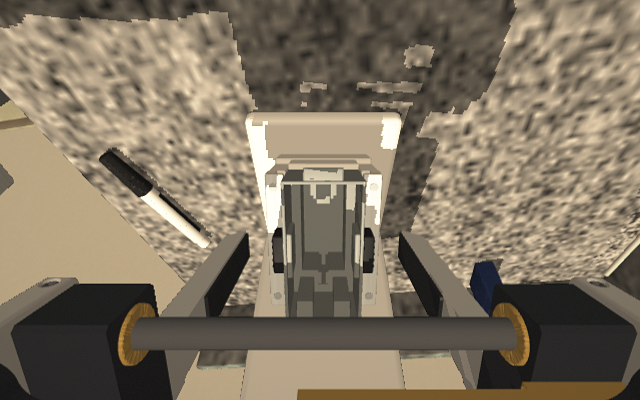

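The fingers are either side of the black buttons, (278,250) and (368,250), centred and above the side walls. Closing.

Request:
servo_tool:
  motion:
    - [[0, 0, 0, 0, 0, 0, 1], [0, 0, 0, 0, 0, 0, 1], [0, 0, 0, 0, 0, 0, 1], [0, 0, 0, 0, 0, 0, 1], [0, 0, 0, 0, 0, 0, 1], [0, 0, 0, 0, 0, 0, 1], [0, 0, 0, 0, 0, 0, 1], [0, 0, 0, 0, 0, 0, 1], [0, 0, 0, 0, 0, 0, 1], [0, 0, 0, 0, 0, 0, 1]]
  newtons: 33

```text
clock: 4.0
eef_pos: [471.9, -60.9, 101.3]
eef_rot: [-3.14, 0.524, 1.675]
wrist_force: [-0.4, 4.0, 3.8]
finger_gap: 45.8
finger_force: 33.0
```

Request:
servo_tool:
  motion:
    - [[-0.0005, 0.005, 0.0087, 0, 0, 0, 1], [-0.001, 0.01, 0.0173, 0, 0, 0, 1], [-0.0015, 0.015, 0.026, 0, 0, 0, 1], [-0.002, 0.02, 0.0346, 0, 0, 0, 1], [-0.003, 0.03, 0.052, 0, 0, 0, 1], [-0.005, 0.05, 0.087, 0, 0, 0, 1], [-0.007, 0.07, 0.121, 0, 0, 0, 1], [-0.009, 0.09, 0.156, 0, 0, 0, 1], [-0.011, 0.11, 0.1905, 0, 0, 0, 1], [-0.011, 0.11, 0.1905, 0, 0, 0, 1]]

```text
clock: 5.0
eef_pos: [467.0, -4.9, 198.7]
eef_rot: [3.139, 0.524, 1.674]
wrist_force: [0.5, -0.3, -1.3]
finger_gap: 45.7
finger_force: 33.0
```

```bash
python3 - <<'E'
from h import *
c=cam('scene'); a=cv2.resize(c['frame'][60:280,240:460],None,fx=2.5,fy=2.5,interpolation=2); c=cam('wrist')
b=cv2.resize(c['frame'][150:,180:460],(280,250)); H=np.zeros((550,830,3),np.uint8); H[:,:550]=a; H[:250,550:]=b
cv2.imwrite('pics/l1.png',cv2.resize(H,(796,527))[...,::-1])
s=manip.read_state(); print(s['joints'].round(3),s['eef_pos'].round(1),s['eef_rot'].round(3),s['finger_gap'],s['wrist_force'].round(1),s['moment'].round(2))
E
```

```text
[ 0.199  0.168  1.795 -0.546  1.281  0.283] [466.2  -6.  196.3] [-3.14   0.524  1.675] 45.65432852675106 [-0.1  0.1 -0.7] [0.27 0.1  0.01]
```

View pics/l1.png

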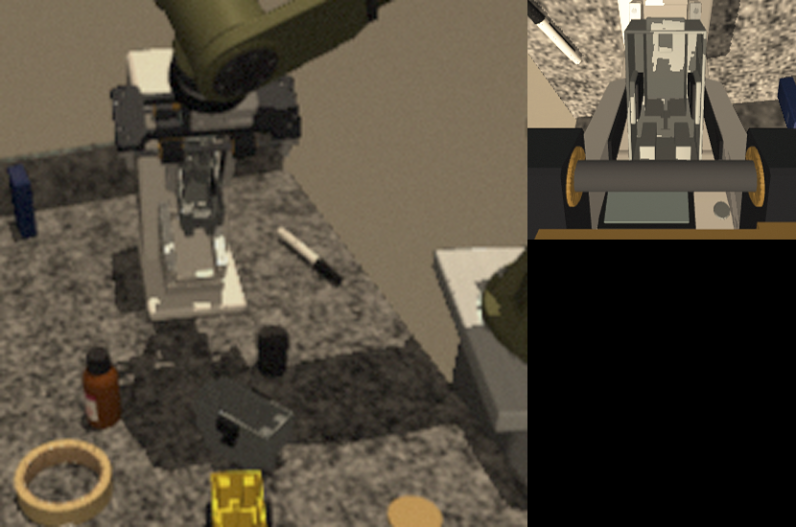

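The tote is out of the bay and hangs straight in the fingers. Next is the turn to upright above the set-down spot.

```bash
python3 - <<'E'
from h import *
s=manip.read_state(); t=Ro.from_euler('xyz',[np.pi,0,0]); r=t*RR(s).inv()
print(r.as_rotvec()/np.pi, r.magnitude()*57.3,(np.array([500,65,150])-s['eef_pos'])/500)
E
```

```text
[ 0.13901553 -0.12589471 -0.51955304] 99.43352296381018 [ 0.06767803  0.1419077  -0.09251105]
```

Request:
servo_tool:
  motion:
    - [[0.02, 0.07, 0.05, 0.0118, -0.0107, -0.0442, 1], [0.0677, 0.142, 0.05, 0.0236, -0.0214, -0.0883, 1], [0.0677, 0.142, 0.05, 0.0354, -0.0321, -0.1325, 1], [0.0677, 0.142, 0.05, 0.0473, -0.0428, -0.1767, 1], [0.0677, 0.142, 0.04, 0.0591, -0.0535, -0.2208, 1], [0.0677, 0.142, 0.02, 0.0709, -0.0642, -0.265, 1], [0.0677, 0.142, 0, 0.0827, -0.0749, -0.3091, 1], [0.0677, 0.142, -0.02, 0.0945, -0.0856, -0.3533, 1], [0.0677, 0.142, -0.05, 0.1063, -0.0963, -0.3975, 1], [0.0677, 0.142, -0.0925, 0.1182, -0.107, -0.4416, 1]]

```text
clock: 6.1
eef_pos: [500.2, 64.4, 149.1]
eef_rot: [3.085, 0.065, 0.236]
wrist_force: [0.1, 0.3, -0.9]
finger_gap: 45.9
finger_force: 33.0
```

Request:
servo_tool:
  motion:
    - [[0, 0, 0, 0.0104, -0.0094, -0.039, 1], [0, 0, 0, 0.0208, -0.0189, -0.078, 1], [0, 0, 0, 0.0208, -0.0189, -0.078, 1], [0, 0, 0, 0.0208, -0.0189, -0.078, 1], [0, 0, 0, 0.0208, -0.0189, -0.078, 1]]

```text
clock: 6.6
eef_pos: [500.1, 64.9, 149.9]
eef_rot: [3.141, 0.001, 0.002]
wrist_force: [-0.3, 0.8, -0.9]
finger_gap: 45.8
finger_force: 33.0
```

```bash
python3 - <<'E'
from h import *
s=manip.read_state(); print(s['clock'],s['joints'].round(3),s['eef_pos'].round(1),s['eef_rot'].round(4),s['finger_gap'],s['wrist_force'].round(1))
t=Ro.from_euler('xyz',[np.pi,0,0]); r=t*RR(s).inv()
print(r.as_rotvec()/np.pi,(np.array([500,65,150])-s['eef_pos'])/500)
E
```

```text
6.6 [ 5.700e-02  2.540e-01  1.715e+00 -1.000e-03  1.174e+00  1.625e+00] [500.1  64.9 149.9] [3.141e+00 1.000e-03 2.300e-03] 45.79829963310391 [-0.3  0.8 -0.9]
[ 0.00017539 -0.00031264 -0.00074379] [-0.00018165  0.00012822  0.00021539]
```

Request:
servo_tool:
  motion:
    - [[0, 0, -0.05, 0, 0, 0, 1], [0, 0, -0.1, 0, 0, 0, 1], [0, 0, -0.14, 0, 0, 0, 1], [0, 0, -0.17, 0, 0, 0, 1], [0, 0, -0.186, 0, 0, 0, 1], [0, 0, -0.194, 0, 0, 0, 1], [0, 0, -0.198, 0, 0, 0, 1], [0, 0, -0.2, 0, 0, 0, 1], [0, 0, -0.202, 0, 0, 0, 1], [0, 0, -0.202, 0, 0, 0, 1]]

```text
clock: 7.6
eef_pos: [500.3, 65.0, 49.5]
eef_rot: [-3.141, -0.001, -0.0]
wrist_force: [-0.5, -0.0, -2.1]
finger_gap: 45.9
finger_force: 33.0
```

Request:
servo_tool:
  motion:
    - [[0, 0, -0.002, 0, 0, 0, 1], [0, 0, -0.003, 0, 0, 0, 1], [0, 0, -0.003, 0, 0, 0, 1]]

```text
clock: 7.9
eef_pos: [500.1, 65.0, 47.7]
eef_rot: [-3.141, 0.0, -0.0]
wrist_force: [0.2, -0.5, -1.0]
finger_gap: 45.9
finger_force: 33.0
```

Request:
servo_tool:
  motion:
    - [[0, 0, -0.001, 0, 0, 0, 1], [0, 0, -0.002, 0, 0, 0, 1], [0, 0, -0.003, 0, 0, 0, 1], [0, 0, -0.003, 0, 0, 0, 1]]

```text
clock: 8.3
eef_pos: [500.2, 65.0, 46.7]
eef_rot: [-3.141, -0.0, -0.0]
wrist_force: [-2.8, -1.0, 6.2]
finger_gap: 45.8
finger_force: 33.0
```

Contact is soft (about 6 N). Release, lift and turn half round.

Request:
servo_tool:
  motion:
    - [[0, 0, 0.0005, 0, 0, 0, 0], [0, 0, 0.0005, 0, 0, 0, 0], [0, 0, 0.0005, 0, 0, 0, 0], [0, 0, 0.0005, 0, 0, 0, 0], [0, 0, 0.0005, 0, 0, 0, 0], [0, 0, 0.0005, 0, 0, 0, 0], [0, 0, 0.02, 0, 0, 0, 0], [0, 0, 0.08, 0, 0, 0, 0], [0, 0, 0.15, 0, 0, 0, 0], [0, 0, 0.2, 0, 0, 0, 0]]

```text
clock: 9.3
eef_pos: [500.5, 65.0, 149.0]
eef_rot: [-3.141, -0.002, -0.0]
wrist_force: [0.0, 1.0, -0.1]
finger_gap: 93.8
finger_force: 0.0
```

```bash
python3 - <<'E'
from h import *
c=cam('wrist'); save(c,'w4.png'); s=manip.read_state(); print(s['joints'].round(3),s['eef_pos'].round(1),s['finger_gap'])
w=cloud(c).reshape(-1,3); w=w[~np.isnan(w[:,0])]
for r in rim_pose(w,500,65,55,75): print(r)
t=w[(np.hypot(w[:,0]-500,w[:,1]-65)<60)&(w[:,2]>55)&(w[:,2]<80)]; print(np.percentile(t[:,2],[5,50,95,99]))
E
```

```text
[0.056 0.25  1.713 0.    1.171 1.628] [501.9  65.1 152.5] 94.15323677562826
(504.5, 64.5, (96.0, 60.0), 0.0)
(502.6854005167959, 64.27562446167099, np.float64(-0.4727309652862111))
(503.05397033691406, 63.810394287109375, (58.11741256713867, 94.46046447753906), 77.27564430236816)
(502.48070588235294, 64.17717647058822, np.float64(-0.4508004070371239))
[57.73684361 63.48468197 66.18572836 66.75385765]
```

View pics/w4.png

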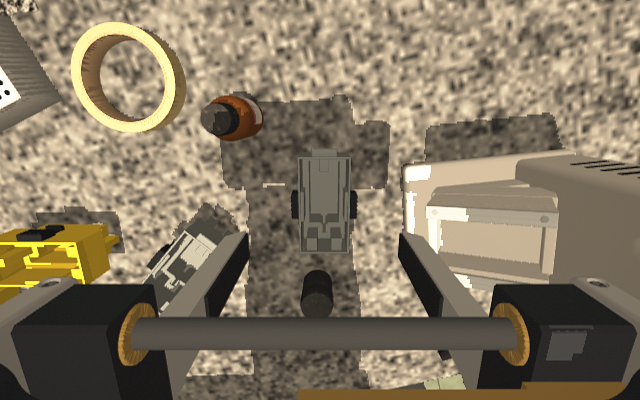

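The tote stands upright at about (325,200) in the image with its lip toward +x; the bench tote, can and bottle are untouched. Turning the gripper half round.

Request:
servo_tool:
  motion:
    - [[0, 0, 0, 0, 0, 0.047, 0], [0, 0, 0, 0, 0, 0.094, 0], [0, 0, 0, 0, 0, 0.141, 0], [0, 0, 0, 0, 0, 0.188, 0], [0, 0, 0, 0, 0, 0.235, 0], [0, 0, 0, 0, 0, 0.282, 0], [0, 0, 0, 0, 0, 0.329, 0], [0, 0, 0, 0, 0, 0.376, 0], [0, 0, 0, 0, 0, 0.423, 0], [0, 0, 0, 0, 0, 0.47, 0]]

```text
clock: 10.35
eef_pos: [500.1, 65.0, 146.7]
eef_rot: [3.142, -0.0, 1.482]
wrist_force: [0.6, 0.4, -0.5]
finger_gap: 94.0
finger_force: 0.0
```

Request:
servo_tool:
  motion:
    - [[0, 0, 0, 0, 0, 0.047, 0], [0, 0, 0, 0, 0, 0.094, 0], [0, 0, 0, 0, 0, 0.141, 0], [0, 0, 0, 0, 0, 0.188, 0], [0, 0, 0, 0, 0, 0.235, 0], [0, 0, 0, 0, 0, 0.282, 0], [0, 0, 0, 0, 0, 0.329, 0], [0, 0, 0, 0, 0, 0.376, 0], [0, 0, 0, 0, 0, 0.423, 0], [0, 0, 0, 0, 0, 0.47, 0]]

```text
clock: 11.35
eef_pos: [500.1, 65.0, 146.7]
eef_rot: [-3.141, 0.0, 2.959]
wrist_force: [0.8, -0.6, -0.4]
finger_gap: 94.0
finger_force: 0.0
```

Request:
servo_tool:
  motion:
    - [[0, 0, 0, 0, 0, 0.047, 0], [0, 0, 0, 0, 0, 0.0585, 0], [0, 0, 0, 0, 0, 0.0585, 0], [0, 0, 0, 0, 0, 0.0585, 0]]

```text
clock: 11.75
eef_pos: [500.1, 65.0, 146.5]
eef_rot: [-3.141, 0.0, 3.135]
wrist_force: [0.1, 0.5, -0.6]
finger_gap: 94.1
finger_force: 0.0
```

```bash
python3 - <<'E'
from h import *
c=cam('wrist'); save(c,'w5.png'); s=manip.read_state(); print(s['clock'],s['joints'].round(3),s['eef_pos'].round(1),s['eef_rot'].round(4))
w=cloud(c).reshape(-1,3); w=w[~np.isnan(w[:,0])]
for r in rim_pose(w,500,65,55,75): print(r)
E
```

```text
11.8 [ 0.057  0.257  1.719 -0.     1.164 -1.507] [500.1  65.  146.4] [-3.1413e+00  3.0000e-04  3.1350e+00]
(503.0, 64.5, (97.0, 60.0), 0.0)
(501.18858057630734, 64.30106723585914, np.float64(-0.08270446388692114))
(501.6812438964844, 64.50895690917969, (95.40397644042969, 58.82001495361328), 13.134017944335938)
(501.0925069380204, 64.2696577243293, np.float64(0.14379489343859256))
```

Request:
servo_tool:
  motion:
    - [[0, 0, -0.07, 0, 0, 0, 0], [0, 0, -0.13, 0, 0, 0, 0], [0, 0, -0.17, 0, 0, 0, 0], [0, 0, -0.195, 0, 0, 0, 0], [0, 0, -0.2125, 0, 0, 0, 0], [0, 0, -0.2125, 0, 0, 0, 0], [0, 0, -0.2125, 0, 0, 0, 0]]

```text
clock: 12.5
eef_pos: [500.6, 65.0, 40.7]
eef_rot: [-3.141, 0.001, 3.136]
wrist_force: [0.4, -0.6, 0.1]
finger_gap: 93.9
finger_force: 0.0
```

Request:
servo_tool:
  motion:
    - [[0, 0, 0, 0, 0, 0, 1], [0, 0, 0, 0, 0, 0, 1], [0, 0, 0, 0, 0, 0, 1], [0, 0, 0, 0, 0, 0, 1], [0, 0, 0, 0, 0, 0, 1], [0, 0, 0, 0, 0, 0, 1], [0, 0, 0, 0, 0, 0, 1], [0, 0, 0, 0, 0, 0, 1], [0, 0, 0, 0, 0, 0, 1]]
  newtons: 33

```text
clock: 13.4
eef_pos: [500.3, 64.9, 40.2]
eef_rot: [-3.141, 0.0, 3.136]
wrist_force: [-1.4, -1.3, 4.8]
finger_gap: 45.5
finger_force: 33.0
```

Request:
servo_tool:
  motion:
    - [[0, 0, 0.02, 0, 0, 0, 1], [0, 0, 0.06, 0, 0, 0, 1], [0, 0, 0.12, 0, 0, 0, 1], [0, 0, 0.18, 0, 0, 0, 1], [0, 0, 0.24, 0, 0, 0, 1], [0, 0, 0.26, 0, 0, 0, 1], [0, 0, 0.26, 0, 0, 0, 1], [0, 0, 0.26, 0, 0, 0, 1]]

```text
clock: 14.2
eef_pos: [499.6, 64.9, 168.6]
eef_rot: [-3.141, -0.002, 3.136]
wrist_force: [-0.5, -0.3, -1.1]
finger_gap: 46.0
finger_force: 33.0
```

```bash
python3 - <<'E'
from h import *
c=cam('wrist'); save(c,'w6.png'); s=manip.read_state(); print(s['clock'],s['joints'].round(3),s['eef_pos'].round(1),s['eef_rot'].round(4),s['finger_gap'],s['wrist_force'])
w=cloud(c).reshape(-1,3); w=w[~np.isnan(w[:,0])]; p=s['eef_pos']
d=(w-p)@RR(s).as_matrix(); # tool frame
q=d[(abs(d[:,0])<60)&(abs(d[:,1])<24)&(d[:,2]>-32)&(d[:,2]<-17)]
q=q*[1,1,-1]
for r in rim_pose(q,0,0,17,32): print(r)
for k in (q[:,0]<-30),(q[:,0]>30): print(k.sum(),np.percentile(q[k],[2,50,98],axis=0).round(1).tolist())
for r in rim_pose(w,430,205,57,75): print('bench',r)
E
```

```text
14.25 [ 0.057  0.233  1.695 -0.     1.216 -1.509] [499.5  65.  168.4] [-3.1412e+00 -2.5000e-03  3.1364e+00] 45.30802251700319 [ 0.12566267  0.69412244 -0.19303619]Traceback (most recent call last):
  File "<stdin>", line 7, in <module>
  File "h.py", line 23, in rim_pose
    c=max(cv2.findContours(k,0,1)[0],key=cv2.contourArea); r=cv2.minAreaRect(c)
ValueError: max() iterable argument is empty
```

View pics/w6.png

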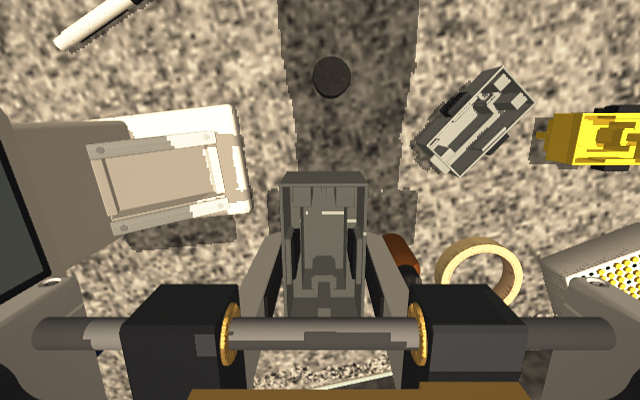

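The tote is held again in the turned-round grasp, its two-rib end at (322,180). The bench tote is at (475,125) with its lip end lower-left, and the can and bottle are in place. I'll measure the held tote's offset in the gripper and get the move to the bench tote.

```bash
python3 - <<'E'
from h import *
c=cam('wrist'); s=manip.read_state(); p=s['eef_pos']; print(s['clock'],p,s['eef_rot'])
w=cloud(c).reshape(-1,3); w=w[~np.isnan(w[:,0])]
d=(w-p)@RR(s).as_matrix()
q=d[(abs(d[:,0])<62)&(abs(d[:,1])<24)&(d[:,2]>-33)&(d[:,2]<-5)]
print(len(q),np.histogram(q[:,0],np.arange(-60,61,6))[0])
r=q[q[:,2]<-20]
for k in (r[:,0]<-30),(r[:,0]>25): print(k.sum(),np.percentile(r[k],[1,50,99],axis=0).round(1).tolist())
e=r[(r[:,0]>40)]; print('end edge tilt',np.polyfit(e[:,1],e[:,0],1),np.polyfit(r[:,0],r[:,2],1))
for x in rim_pose(w,430,205,57,75)[:2]: print('bench',x)
t=Ro.from_euler('xyz',[np.pi,0,np.radians(138.1)]); rr=t*RR(s).inv()
print(rr.as_rotvec()/np.pi,(np.array([429.8,205,180])-p)/500)
E
```

```text
14.3 [499.49433884  64.94526896 168.38351582] [-3.14113471e+00 -2.53992080e-03  3.13638151e+00]
5494 [  0   0 361  57 398 142 117 111 304 364 385 443 349 171 177 520 600 995
   0   0]
178 [[-36.5, -23.2, -26.0], [-32.8, -0.2, -21.5], [-30.0, 22.3, -20.1]]
1602 [[26.0, -23.2, -26.6], [39.1, -0.4, -22.2], [45.2, 22.1, -20.2]]
end edge tilt [-1.84980966e-04  4.34800485e+01] [ 1.25925832e-02 -2.38364279e+01]
bench (432.18099212646484, 201.6990966796875, (60.540550231933594, 97.73934173583984), 47.726314544677734)
bench (430.9145044661846, 202.80518928115697, np.float64(-41.73899437998038))
[-1.58506569e-04 -8.24751256e-04 -2.31119075e-01] [-0.13938868  0.28010946  0.02323297]
```

Request:
servo_tool:
  motion:
    - [[-0.02, 0.05, 0.01, 0, 0, -0.046, 1], [-0.06, 0.12, 0.01, 0, 0, -0.092, 1], [-0.1, 0.2, 0.01, 0, 0, -0.138, 1], [-0.13, 0.26, 0.01, 0, 0, -0.184, 1], [-0.141, 0.279, 0, 0, 0, -0.231, 1], [-0.141, 0.279, -0.04, 0, 0, -0.231, 1], [-0.141, 0.279, -0.08, 0, 0, -0.231, 1], [-0.141, 0.279, -0.112, 0, 0, -0.231, 1], [-0.141, 0.279, -0.112, 0, 0, -0.231, 1], [-0.141, 0.279, -0.112, 0, 0, -0.231, 1]]

```text
clock: 15.3
eef_pos: [429.5, 204.4, 113.7]
eef_rot: [-3.14, -0.001, 2.411]
wrist_force: [0.3, -0.3, -0.4]
finger_gap: 45.7
finger_force: 33.0
```

```bash
python3 - <<'E'
from h import *
s=manip.read_state(); p=s['eef_pos']; print(s['clock'],p.round(1),s['eef_rot'].round(4),s['joints'].round(2),s['wrist_force'].round(1))
a=np.radians(138.1); ax=np.array([np.cos(a),np.sin(a)]); ay=np.array([-ax[1],ax[0]])
H=[]
for n in ('scene','top','wrist'):
    c=cam(n); w=cloud(c); z=w[...,2]; d=w[...,:2]-p[:2]; X=d@ax; Y=d@ay
    near=(abs(X)<60)&(abs(Y)<34)
    for nm,lo,hi in (('bench band',38,67),('held band',106,140)):
        m=near&(z>lo)&(z<hi)
        if m.sum()>20: print(n,nm,m.sum(),'X',np.percentile(X[m],[.5,3,97,99.5]).round(1),'Y',np.percentile(Y[m],[.5,3,97,99.5]).round(1))
    v,u=np.where(near&(z>20)&(z<140)); print(n,u.min(),u.max(),v.min(),v.max())
    if n!='top':
        v0=max(0,min(v.min()-15,400-90)); u0=max(0,u.min()-15); k=c['frame'][v0:v.max()+15,u0:u.max()+15]; H.append(cv2.resize(k,(390,int(390*k.shape[0]/k.shape[1]))))
h=max(k.shape[0] for k in H); H=np.hstack([np.pad(k,((0,h-k.shape[0]),(0,0),(0,0))) for k in H]); cv2.imwrite('pics/n1.png',H[:600,:,::-1])
E
```

```text
15.3 [429.5 204.4 113.7] [-3.1402e+00 -6.0000e-04  2.4106e+00] [ 0.37  0.24  1.83 -0.    1.08 -0.47] [ 0.3 -0.3 -0.4]
scene bench band 465 X [-46.5 -41.9  46.7  47.1] Y [-31.  -29.6  21.6  23.2]
scene held band 716 X [-43.3 -41.5  47.   47.6] Y [-33.6 -29.8  22.9  29.6]
scene 321 363 197 253
top 291 298 225 229
wrist bench band 707 X [35.1 37.1 44.9 45. ] Y [-23.1 -21.9  21.5  22.3]
wrist held band 7584 X [-44.1 -43.6  44.6  44.8] Y [-32.3 -24.9  25.   32.3]
wrist 261 385 155 315
```

View pics/n1.png

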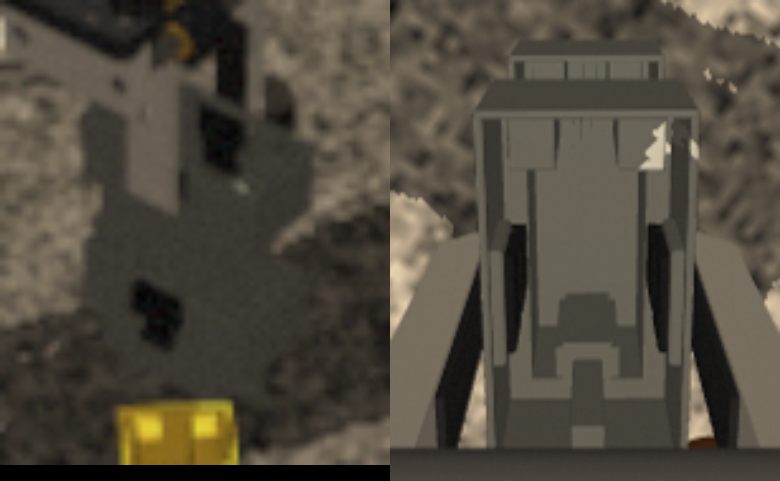

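The held tote's two-rib end sits directly over the bench tote's two-rib end (right crop, 585,60 and 585,95), aligned within about 0.5 mm. Lowering slowly.

Request:
servo_tool:
  motion:
    - [[0, 0, -0.008, 0, 0, 0, 1], [0, 0, -0.016, 0, 0, 0, 1], [0, 0, -0.02, 0, 0, 0, 1], [0, 0, -0.024, 0, 0, 0, 1], [0, 0, -0.028, 0, 0, 0, 1], [0, 0, -0.032, 0, 0, 0, 1], [0, 0, -0.036, 0, 0, 0, 1], [0, 0, -0.04, 0, 0, 0, 1], [0, 0, -0.04, 0, 0, 0, 1]]

```text
clock: 16.35
eef_pos: [429.5, 204.4, 93.7]
eef_rot: [-3.141, -0.0, 2.411]
wrist_force: [0.7, 0.7, -1.6]
finger_gap: 45.8
finger_force: 33.0
```

No contact, and the underside is already below the rib tops, so the turn is right. Continue down.

Request:
servo_tool:
  motion:
    - [[0, 0, -0.006, 0, 0, 0, 1], [0, 0, -0.012, 0, 0, 0, 1], [0, 0, -0.018, 0, 0, 0, 1], [0, 0, -0.022, 0, 0, 0, 1], [0, 0, -0.026, 0, 0, 0, 1], [0, 0, -0.029, 0, 0, 0, 1], [0, 0, -0.032, 0, 0, 0, 1], [0, 0, -0.032, 0, 0, 0, 1]]

```text
clock: 17.15
eef_pos: [429.5, 204.4, 77.8]
eef_rot: [-3.141, -0.0, 2.411]
wrist_force: [0.3, -0.0, -1.0]
finger_gap: 46.0
finger_force: 33.0
```

Request:
servo_tool:
  motion:
    - [[0, 0, -0.001, 0, 0, 0, 1], [0, 0, -0.002, 0, 0, 0, 1], [0, 0, -0.003, 0, 0, 0, 1], [0, 0, -0.003, 0, 0, 0, 1]]

```text
clock: 17.55
eef_pos: [429.6, 204.5, 76.4]
eef_rot: [-3.141, -0.0, 2.411]
wrist_force: [-0.5, 0.7, -1.1]
finger_gap: 45.8
finger_force: 33.0
```

Request:
servo_tool:
  motion:
    - [[0, 0, -0.001, 0, 0, 0, 1], [0, 0, -0.002, 0, 0, 0, 1], [0, 0, -0.002, 0, 0, 0, 1]]

```text
clock: 17.85
eef_pos: [429.8, 204.6, 76.1]
eef_rot: [3.141, 0.0, 2.411]
wrist_force: [-4.0, -1.3, 8.8]
finger_gap: 45.7
finger_force: 33.0
```

Contact is at exactly the nested height (TCP 76). Release, lift and check.

Request:
servo_tool:
  motion:
    - [[0, 0, 0.001, 0, 0, 0, 0], [0, 0, 0.001, 0, 0, 0, 0], [0, 0, 0.001, 0, 0, 0, 0], [0, 0, 0.001, 0, 0, 0, 0], [0, 0, 0.001, 0, 0, 0, 0], [0, 0, 0.001, 0, 0, 0, 0], [0, 0, 0.02, 0, 0, 0, 0], [0, 0, 0.08, 0, 0, 0, 0], [0, 0, 0.15, 0, 0, 0, 0], [0, 0, 0.22, 0, 0, 0, 0]]

```text
clock: 18.85
eef_pos: [429.4, 204.4, 187.4]
eef_rot: [-3.141, -0.0, 2.411]
wrist_force: [-0.2, -0.7, -0.5]
finger_gap: 93.8
finger_force: 0.0
```

Request:
servo_tool:
  motion:
    - [[-0.03, 0, 0.03, 0, 0, 0, 0], [-0.06, 0, 0.06, 0, 0, 0, 0], [-0.06, 0, 0.06, 0, 0, 0, 0], [-0.06, 0, 0.06, 0, 0, 0, 0]]

```text
clock: 19.25
eef_pos: [399.9, 204.5, 215.6]
eef_rot: [3.141, 0.0, 2.411]
wrist_force: [0.9, 0.4, 0.1]
finger_gap: 94.1
finger_force: 0.0
```

```bash
python3 - <<'E'
from h import *
c=cam('wrist'); save(c,'w7.png'); s=manip.read_state(); print(s['clock'],s['eef_pos'].round(1),s['finger_gap'],s['wrist_force'].round(1))
w=cloud(c).reshape(-1,3); w=w[~np.isnan(w[:,0])]
t=w[(np.hypot(w[:,0]-430,w[:,1]-205)<52)&(w[:,2]>90)&(w[:,2]<140)]; print('rim z',np.percentile(t[:,2],[50,90,98]))
for r in rim_pose(w,430,205,93,115)[:2]: print(r)
a=np.radians(138.1); d=t[:,:2]-[429.7,204.5]; X=d@[np.cos(a),np.sin(a)]
for k in (X<-40),(X>40): print(np.percentile(t[k,2],95))
w=cloud(cam('scene')).reshape(-1,3)
for nm,x,y,lo,hi in (('can',385,74,44,56),('bottle',573,147,80,100)):
    m=(np.hypot(w[:,0]-x,w[:,1]-y)<40)&(w[:,2]>lo)&(w[:,2]<hi); print(nm,np.median(w[m],0).round(0))
E
```

```text
19.3 [399.9 204.4 215. ] 94.25563627194786 [-0.2  0.4 -0.1]
rim z [ 98.85768803 101.60371008 102.39446902]
(431.9758605957031, 202.41033935546875, (60.29102325439453, 97.49539184570312), 48.366458892822266)
(430.50911062906727, 203.69262472885032, np.float64(-41.96212243606736))
101.95865709987321
102.09964929300301
can [386.  76.  49.]
bottle [574. 151.  89.]
```

View pics/w7.png

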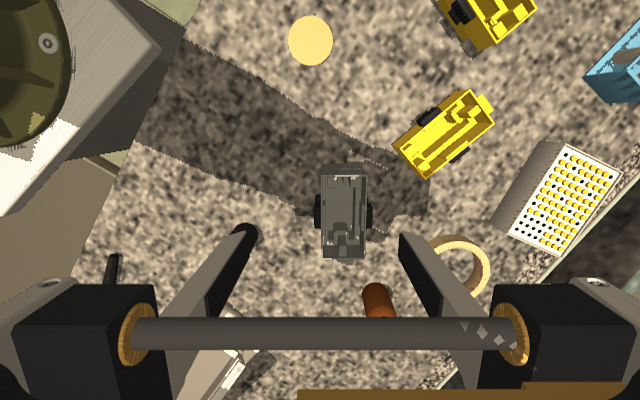

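The picture shows the tote nested at (343,210). Its rim is at z 102 mm (36 + 66) and level at both ends, the bench tote hasn't moved, and the bottle and can are in place. Handing in.

```bash
python3 -c "
from cell import manip
print(manip.sign_off())"
```

```text
the job is handed in; nothing more can be done
None
```

The grey tote is out of the feeder and fully nested in the bench tote, rim at 102 mm and level, with the bottle, can and bench tote where they were; I set it down once on the bench on the way to re-grip it half a turn round, because joint 6 could not make the turn in one grasp. Handed in at about 19 s.

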